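# Rewind the edging-tape cartridge and store it

## Robot

A 7-joint arm with a two-finger parallel gripper is mounted at the origin on the work surface. World frame = base frame: x ahead of the robot, y to its left, z up, the work surface at z = 0. Lengths are in m, angles in rad, forces in N, time in s.
With the tool pointing down it reaches from about 0.4 to 0.85 m from the base axis. Payload 10.4 kg.
Tool frame: the origin (TCP) lies at the very end of the fingers, on their centre line; the grasp point (between the pads) lies 19 mm behind it; z points along the fingers, y is the line along which they close (so a half turn about z gives the same grasp; the last joint's range is limited). The gripper opens to 87 mm and grips with 3 to 60 N. Pads are 19 mm wide; open, the fingers measure 117 mm over their backs; the gripper's body (75 mm by 190 mm) begins 51 mm behind the grasp point.
Start: joints at [1.287, 0.332, -0.065, 1.46, 0.022, 1.35, -0.088], TCP at [0.161, -0.604, 0.223] pointing down, gripper open.
Joint ranges: [-2.6, 2.6], [-0.5, 2.12], [-1.47, 1.34], [0.16, 2.42], [-1.27, 4.41], [0.06, 2.06], [-2.6, 2.6]. Speed limits (rad/s): [2.22, 2.22, 2.79, 2.79, 3.14, 3.14, 3.14].

## Interface

Orientations are given as a unit quaternion [x, y, z, w].
In Python, from bench import * gives the robot as it stands.
- The arm moves only by the tool step_arm, never from a script. Its arguments are lists of equal length, an entry for each row: "delta_pos": the shift along the world's x, y, z in units of 25 mm (1.0 is 25 mm), a list of three; "turn": the turn about the world's z in units of 0.12 rad (1.0 is 0.12 rad). In form: {"delta_pos": [[tx, ty, tz], ...], "turn": [turn, ...]}. A call has 1 to 12 rows; each row shifts and turns the commanded pose from where the row before left it; what a row does not reach is not made up. A row lasts 1/10 s, in which the tool goes at most 50 mm and 8.59 degrees, less where a joint would pass 70% of its speed; a pose out of reach is approached as far as the arm can. A call with a number of a shift or a turn outside -1 to 1 is refused whole. A call with a gripper value outside its range is refused whole. "grip" is the closure, from 0 (fully open) to 1 (shut), set as the call begins (left out, the last holds). The fingers move at their own pace and stop on an object; "newtons" is the grip in N (left out, the last holds). Time passes only in rows, so rows that do not move let the fingers close. It gives the time, the measured TCP pose, the force, the opening and the grip force at its end, in the units of the state.
- read_state(): the state, without advancing time (a new reading comes with each control period).
- camera(name): name is "side" or "top"; returns a dict with "image" (400x640x3 uint8, red, green, blue), "z_map" (400x640 float32, m along the optical axis (not along the pixel's ray), 0 where there is no reading), "mtx" (3x3 intrinsics, pixels), "dist" ([k1, k2, p1, p2, k3] as OpenCV has them; the pictures are not rectified), "view" (4x4, takes a point from world to camera coordinates). Camera axes: x right, y up, looking along -z (the intrinsics and any distortion apply to the point x, -y, -z); pixel columns grow to the right and rows downward; lengths in m; the calibration is good to about 2 mm. A picture is of the moment at which its call begins.
- close_job(): hands the job in; it is judged then, once.
The state is a dict: "time": time; "joint_positions": joint angles; "joint_vel": joint speeds; "joint_torque": joint torques, N m; "ee_pos": TCP position; "eef_rot": TCP orientation; "ft_force": force on the tool from outside, world axes, zero at the start; "torque": the same for the moment, N m; "width": finger opening in m; "grip_force": force on a finger pad.
Only numpy, scipy, OpenCV 4.12 (cv2) and the standard library are available. Lean on these libraries where they do the work, as an engineer would, in place of code of your own. Each camera call takes 0.05 s, during which the arm holds its last target. There are 200 camera calls.

## Task

Turn the red-knobbed crank of the blue rewinder clockwise (seen from above) until its stiff resistance suddenly drops away, and stop there: the crank must not go a whole turn beyond that point. Only then lift the yellow cartridge out of the rewinder by its black rib and set it down gently in the empty plywood cradle, fully home and level, and let go. Leave the tin, the bottle and the wood offcut alone.

Things in the scene. Friction and masses are not known exactly. Their poses are not given: they have to be found in the camera images.
- crank_axis (a point): Point on the crank's upright turning axis, at the mid-height of the red knob (z about 0.132 m). The rewinder is a fixed blue steel box 170 x 310 x 65 mm high; this point is 80 mm along the box's own +y from its middle. Axes are the box's axes (z up, y along the 310 mm length).
- crank_knob (a point): Centre of the crank's upright red knob: 20 mm diameter, 41 mm tall (108 to 149 mm above the table), free to spin on its own pin, on a steel arm (top 108 mm above the table) at 45 mm radius from crank_axis. Its start direction is anywhere around the circle. It can be pinched from above and carried round without turning the gripper. Its axes mean nothing.
- crank (a joint): Angle the crank has been turned, rad, 0 at the start, growing clockwise from above; never below 0. While the tape tail is held, friction resists with about 7 to 12 N at the knob; when the tail slips free, after 1.5 to 2.8 turns (different each time, nothing visible tells it), this falls at once to about 1 N. A turn later an inner end stop is hit: that must not happen. While held, a standing crank can keep some N of leftover force either way.
- nest (a point): Middle of the rewinder's cartridge seat: on top of the box (65 mm above the table), 75 mm along the box's own -y from its middle; low black walls 12 mm high around it, about 2 mm clear of the cartridge on each side. Axes as the box's. The cartridge is lifted straight up out of it.
- cartridge_rib (a point): Centre of the cartridge's black grip rib, 14 mm wide (x), 50 mm long (y), 44 mm tall (z). The yellow cartridge below it is 82 x 82 x 36 mm; its underside lies 58 mm below this point and the rib's top 22 mm above it. Mass about 0.3 kg. Axes are the cartridge's: x across the rib, y along it, z up.
- bay (a point): Middle of the floor of the plywood storage cradle's square bay, 12 mm above the table: 90 x 90 mm inside, walls 14 mm thick rising 30 mm above the floor. Axes parallel to the walls. The cradle is fixed, open above. The cartridge fits in any of its four directions; seated, its rib's centre is 58 mm above this point.
- shoe: Brake shoe that holds the tape tail, hidden inside the rewinder, always in the same place in it; origin at its underside. Cannot be touched; its pose does not tell when the tail will come free.
- end_stop: End stop hidden inside the rewinder, reached about one turn after the tail has come free.
- paint_tin: Green paint tin, 72 mm diameter, 85 mm tall, standing on the table; origin under its middle. Bystander.
- glue_bottle: White glue bottle with orange cap, 52 mm diameter, 110 mm tall; origin under its middle. Bystander.
- offcut: Light wood offcut 50 x 120 x 28 mm lying on the table; origin under its middle. Bystander.

How it is judged:
By the outcome, as a careful person would: the job done as asked, in the order asked, and still so for the second after the job is handed in, with the robot touching nothing.
It also fails if it takes over 70 s, if anything falls off the work surface, if the arm or the gripper's body presses on something with over 40 N, if the wrist force passes 120 N, or if a joint passes its speed limit or range.

## Working session

There is one attempt and no reset: what is moved stays moved. The work goes in short steps, Python scripts to look and compute and a tool call to move; the robot and the scene stay as the last step left them, time stands still between calls to the robot, and variables do not carry over. Pictures are saved under pics/ and viewed, at most 10 in all, crops included, and the job is handed in when it is done.

Besides the shell and the picture viewer there is one more tool, called after ">>>" in YAML: its name, and indented under it one key for each argument. step_arm: Moves the arm, as the interface text tells. Shifts and turns lie within -1 to 1; 1 stands for 25 mm of shift or 0.12 rad of turn. Its arguments: {"type":"object","properties":{"delta_pos":{"type":"array"},"turn":{"type":"array"},"grip":{"type":"number"},"newtons":{"type":"number"}},"required":["delta_pos","turn"]}

```bash
ls; mkdir -p pics
python3 - <<'E'
from bench import *
import cv2,numpy as np
for n in ("side","top"):
    c=camera(n); cv2.imwrite(f"pics/{n}0.png",c["image"][:,:,::-1]); np.savez(f"{n}0.npz",**c)
    print(n,c["mtx"].tolist(),c["dist"],np.round(c["view"],3).tolist())
s=read_state(); print(s)
E
```

```text
pics
side [[488.6972491407102, 0.0, 314.2831761271222], [0.0, 488.6972491407102, 195.6931251494412], [0.0, 0.0, 1.0]] [0.04958595 0.         0.         0.         0.        ] [[0.865, -0.501, 0.004, -0.518], [0.349, 0.608, 0.713, -0.296], [-0.36, -0.616, 0.701, -0.813], [0.0, 0.0, 0.0, 1.0]]
top [[431.267120516744, 0.0, 325.0179059131664], [0.0, 431.267120516744, 197.68749633232807], [0.0, 0.0, 1.0]] [-0.03762914  0.          0.          0.          0.        ] [[-0.008, -1.0, -0.0, 0.017], [0.994, -0.008, 0.111, -0.637], [-0.111, 0.001, 0.994, -0.873], [0.0, 0.0, 0.0, 1.0]]
{'time': 0.1, 'joint_positions': array([ 1.28743122,  0.33280579, -0.06466478,  1.46084044,  0.02161043,
        1.34990504, -0.08850359]), 'joint_vel': array([ 0.00131236, -0.0009043 ,  0.00056999, -0.00227193,  0.00069388,
        0.00073348,  0.00267605]), 'joint_torque': array([ 1.28261716e-03, -6.24546933e+01,  2.44543614e-02, -3.90718853e+01,
       -6.14195969e-02,  3.65304714e-02,  6.27730537e-05]), 'ee_pos': array([ 0.16102252, -0.60354891,  0.22184329]), 'eef_rot': array([ 9.91513054e-01,  1.30005631e-01, -1.20838697e-04, -6.19938328e-04]), 'ft_force': array([-0.0627201 ,  0.13218798,  0.33411778]), 'torque': array([ 0.07292731, -0.02367428,  0.00440926]), 'grip_force': 0.0, 'width': 0.08700996190595348}
```

View pics/side0.png

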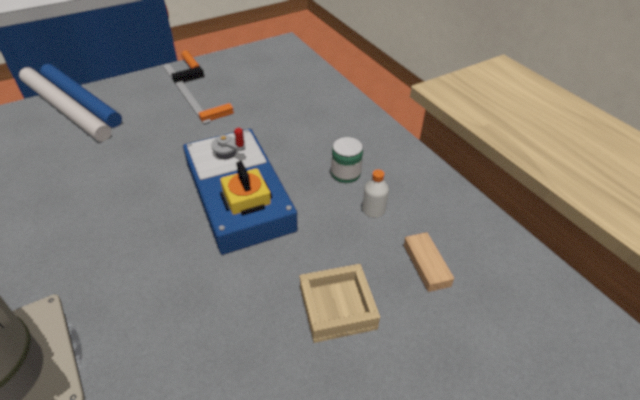

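View pics/top0.png

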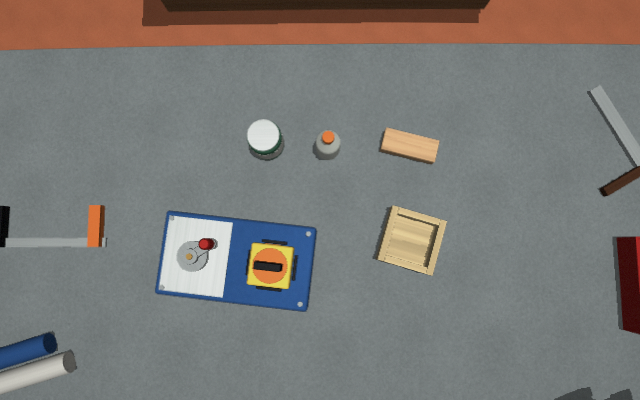

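The side view shows the knob at (239,138), the rib at (243,176) and the cradle at (340,302). The top view shows the knob at (206,244), the crank hub near (190,257), the rib at (268,267) and the cradle at (412,241). The tin, bottle and offcut lie farther out, beyond the box and cradle.

```bash
cat > h.py <<'E'
import cv2,numpy as np
def cloud(c):
    h,w=c["z_map"].shape
    u,v=np.meshgrid(np.arange(w),np.arange(h))
    p=cv2.undistortPoints(np.stack([u,v],-1).reshape(-1,1,2).astype(float),c["mtx"],c["dist"]).reshape(h,w,2)
    z=c["z_map"].astype(float); P=np.stack([p[...,0]*z,-p[...,1]*z,-z],-1)
    V=c["view"]; W=(P-V[:3,3])@V[:3,:3]
    W[z<=0]=np.nan
    return W
def ray(c,uv):
    p=cv2.undistortPoints(np.array(uv,float).reshape(1,1,2),c["mtx"],c["dist"]).ravel()
    R=c["view"][:3,:3]; d=R.T@np.array([p[0],-p[1],-1]); return -R.T@c["view"][:3,3],d/np.linalg.norm(d)
def tri(c1,a,c2,b):
    o1,d1=ray(c1,a);o2,d2=ray(c2,b)
    s=np.linalg.lstsq(np.stack([d1,-d2],1),o2-o1,rcond=None)[0]
    p,q=o1+s[0]*d1,o2+s[1]*d2; return (p+q)/2,np.linalg.norm(p-q)
def rect(xy):
    (c,s,a)=cv2.minAreaRect((xy*1000).astype(np.float32)); return np.round(c,1),np.round(s,1),round(a,1)
E
python3 - <<'E'
from h import *
C={n:dict(np.load(n+"0.npz")) for n in("side","top")}
cen={}
for n,c in C.items():
    W=cloud(c); hsv=cv2.cvtColor(c["image"],cv2.COLOR_RGB2HSV); H,S,V=[hsv[...,i].astype(int) for i in range(3)]
    x,y,z=[W[...,i] for i in range(3)]
    reg=(x>.3)&(x<.85)&(y>-.35)&(y<.45)
    print(n,"table z",np.nanmedian(z[reg&(z<.03)]))
    def rep(name,m):
        k,l,st,ce=cv2.connectedComponentsWithStats(m.astype(np.uint8)); 
        if k<2: print(name,"none");return
        i=1+st[1:,4].argmax(); m=l==i; p=W[m]
        print(name,m.sum(),"px",ce[i].round(1),"med",np.median(p,0).round(4),"z",np.percentile(p[:,2],[2,50,98]).round(3),rect(p[:,:2])); cen[n,name]=ce[i]
        return p
    rep("boxtop",reg&(z>.055)&(z<.072))
    red=reg&((H<6)|(H>172))&(S>150)&(V>60)
    rep("knob",red&(z>.1)); rep("knobtop",red&(z>.142))
    rep("rib",reg&(V<70)&(z>.11)); rep("ribtop",reg&(z>.135)&(V<90)&(S<200)&~red)
    rep("yellow",reg&(z>.09)&(z<.108)&(S>120)&(H>7)&(H<40))
    rep("cradletop",reg&(z>.034)&(z<.05)&(y<.0)&(x<.62))
    rep("bayfloor",reg&(z>.006)&(z<.02)&(y<-.1)&(x<.62)&(S>60)&(H<30))
for k in("knobtop","ribtop"):
    if ("side",k) in cen and ("top",k) in cen: print(k,tri(C["side"],cen["side",k],C["top"],cen["top",k]))
E
```

```text
side table z 0.0009181446657827685
boxtop 5270 px [235.8 185. ] med [0.4876 0.1729 0.0661] z [0.058 0.066 0.07 ] (array([510.4, 190.9]), array([312.6, 171.7]), 83.0)
knob 103 px [238.7 136.7] med [0.5411 0.2257 0.1371] z [0.115 0.137 0.15 ] (array([541.2, 229.9]), array([13.3, 20.1]), 4.4)
knobtop 40 px [238.1 131.6] med [0.5425 0.2278 0.1477] z [0.142 0.148 0.152] (array([543.5, 231.8]), array([18.5, 13.3]), 59.6)
rib 187 px [242.9 175.4] med [0.4972 0.1053 0.1396] z [0.113 0.14  0.147] (array([500.2, 114.6]), array([46.4, 11.8]), 83.1)
ribtop 122 px [242.4 170.9] med [0.4991 0.1117 0.1449] z [0.136 0.145 0.148] (array([500.4, 115.2]), array([47.5, 11.8]), 83.6)
yellow 1047 px [244.7 188.6] med [0.4925 0.1016 0.1025] z [0.091 0.102 0.107] (array([501.8, 116.3]), array([83.6, 81.6]), 82.7)
cradletop 1894 px [338.5 298.7] med [ 0.5459 -0.1803  0.0424] z [0.035 0.042 0.046] (array([ 548.8, -169.6]), array([122.3, 118.2]), 72.9)
bayfloor 1725 px [337.7 299.6] med [ 0.5544 -0.1619  0.0131] z [0.01  0.013 0.018] (array([ 554. , -161.9]), array([78. , 86.5]), 72.3)
top table z -0.000162774
[... 527 characters left out ...]
216 px [267.2 266.2] med [0.5007 0.1182 0.1446] z [0.138 0.145 0.147] (array([500.3, 118.2]), array([49.3, 14. ]), 83.1)
yellow 1553 px [270.4 265.2] med [0.5025 0.1165 0.1019] z [0.097 0.102 0.106] (array([500.4, 118.7]), array([81.9, 83.3]), 83.1)
cradletop 1429 px [411.9 239.9] med [ 0.5464 -0.169   0.0416] z [0.037 0.042 0.045] (array([ 547.4, -167.8]), array([119.2, 118.3]), 73.0)
bayfloor 1740 px [410.5 240.1] med [ 0.5472 -0.171   0.0117] z [0.008 0.012 0.016] (array([ 547.2, -170.4]), array([88.1, 89.8]), 72.8)
knobtop (array([0.54285906, 0.23368426, 0.1436515 ]), np.float64(0.001720475858034403))
ribtop (array([0.50081274, 0.11845354, 0.13819444]), np.float64(0.0013016481234181241))
```

>>> step_arm:
  delta_pos:
    - [0.96, 1, 0]
    - [0.96, 1, 0]
    - [0.96, 1, 0]
    - [0.96, 1, 0]
    - [0.96, 1, 0]
    - [0.96, 1, 0]
    - [0.96, 1, 0]
    - [0.96, 1, 0]
    - [0.96, 1, 0]
    - [0.96, 1, 0]
    - [0.96, 1, 0]
    - [0.96, 1, 0]
  turn: [0.825, 0.825, 0.825, 0.825, 0.825, 0.825, 0.825, 0.825, 0.825, 0.825, 0.825, 0.825]
  grip: 0.4

```text
time: 1.3
ee_pos: [0.4498, -0.3027, 0.2224]
eef_rot: [0.748, 0.664, -0.0, -0.0]
ft_force: [0.5, 0.2, 0.4]
width: 0.0524
grip_force: 0.0
```

Run:
```python
from h import *
c=dict(np.load("top0.npz")); W=cloud(c); a=np.array([.5193,.2719])
d=np.hypot(W[...,0]-a[0],W[...,1]-a[1]); 
for lo,hi in((0,.008),(.008,.016),(.016,.024),(.024,.034)): 
    z=W[...,2][(d>=lo)&(d<hi)]; print(lo,np.percentile(z,[2,50,98]).round(3))
```

```text
0 [0.106 0.109 0.113]
0.008 [0.092 0.107 0.11 ]
0.016 [0.09  0.094 0.107]
0.024 [0.064 0.092 0.105]
```

>>> step_arm:
  delta_pos:
    - [0.15, 1, 0]
    - [0.15, 1, 0]
    - [0.15, 1, 0]
    - [0.15, 1, 0]
    - [0.15, 1, 0]
    - [0.15, 1, 0]
    - [0.15, 1, 0]
    - [0.15, 1, 0]
    - [0.15, 1, 0]
    - [0.15, 1, 0]
    - [0.15, 1, 0]
    - [0.15, 1, 0]
  turn: [0, 0, 0, 0, 0, 0, 0, 0, 0, 0, 0, 0]

```text
time: 2.5
ee_pos: [0.494, -0.0029, 0.2224]
eef_rot: [0.749, 0.663, -0.0, -0.0]
ft_force: [0.4, -0.5, 0.2]
width: 0.052
grip_force: 0.0
```

>>> step_arm:
  delta_pos:
    - [0.19, 0.94, 0]
    - [0.19, 0.94, 0]
    - [0.19, 0.94, 0]
    - [0.19, 0.94, 0]
    - [0.19, 0.94, 0]
    - [0.19, 0.94, 0]
    - [0.19, 0.94, 0]
    - [0.19, 0.94, 0]
    - [0.19, 0.94, 0]
    - [0.19, 0.94, 0]
    - [0, 0, 0]
    - [0, 0, 0]
  turn: [0, 0, 0, 0, 0, 0, 0, 0, 0, 0, 0, 0]

```text
time: 3.7
ee_pos: [0.5414, 0.2312, 0.2221]
eef_rot: [0.749, 0.663, -0.0, -0.0]
ft_force: [-0.3, -0.7, -0.2]
width: 0.0517
grip_force: 0.0
```

>>> step_arm:
  delta_pos:
    - [0.02, 0.09, -0.4]
    - [0, 0, -0.6]
    - [0, 0, -0.6]
    - [0, 0, -0.6]
    - [0, 0, -0.6]
    - [0, 0, -0.5]
    - [0, 0, -0.4]
    - [0, 0, -0.3]
    - [0, 0, -0.2]
    - [0, 0, -0.08]
    - [0, 0, 0]
    - [0, 0, 0]
  turn: [0, 0, 0, 0, 0, 0, 0, 0, 0, 0, 0, 0]

```text
time: 4.9
ee_pos: [0.5424, 0.2335, 0.116]
eef_rot: [0.749, 0.663, 0.0, 0.0]
ft_force: [0.0, 0.3, -0.5]
width: 0.0525
grip_force: 0.0
```

>>> step_arm:
  delta_pos:
    - [0, 0, 0]
    - [0, 0, 0]
    - [0, 0, 0]
    - [0, 0, 0]
    - [0, 0, 0]
  turn: [0, 0, 0, 0, 0]
  grip: 1
  newtons: 40

```text
time: 5.4
ee_pos: [0.5427, 0.2332, 0.1157]
eef_rot: [0.749, 0.663, 0.0, 0.0]
ft_force: [5.1, -0.6, -1.7]
width: 0.0202
grip_force: 2.9
```

Run:
```python
import numpy as np
p0=np.degrees(np.arctan2(.2335-.2719,.5424-.5193)); print(p0)
f=lambda k:np.round(.045/.025*np.array([np.cos(np.radians(p0-5*k)),np.sin(np.radians(p0-5*k))]),2)
for c in range(6):
    print(c,str([[round(float(v),2) for v in f(k+1)-f(k)]+[0] for k in range(12*c,12*c+12)]))
```

```text
-58.97046189004085
0 [[-0.14, -0.08, 0], [-0.14, -0.06, 0], [-0.15, -0.05, 0], [-0.16, -0.04, 0], [-0.15, -0.02, 0], [-0.16, -0.01, 0], [-0.15, 0.0, 0], [-0.16, 0.02, 0], [-0.15, 0.03, 0], [-0.16, 0.05, 0], [-0.14, 0.06, 0], [-0.14, 0.07, 0]]
1 [[-0.14, 0.08, 0], [-0.12, 0.09, 0], [-0.12, 0.1, 0], [-0.11, 0.12, 0], [-0.1, 0.12, 0], [-0.08, 0.13, 0], [-0.08, 0.14, 0], [-0.06, 0.14, 0], [-0.05, 0.15, 0], [-0.04, 0.16, 0], [-0.02, 0.15, 0], [-0.01, 0.16, 0]]
2 [[0.0, 0.15, 0], [0.02, 0.16, 0], [0.03, 0.15, 0], [0.05, 0.16, 0], [0.06, 0.14, 0], [0.07, 0.14, 0], [0.08, 0.14, 0], [0.09, 0.12, 0], [0.1, 0.12, 0], [0.12, 0.11, 0], [0.12, 0.1, 0], [0.13, 0.08, 0]]
3 [[0.14, 0.08, 0], [0.14, 0.06, 0], [0.15, 0.05, 0], [0.16, 0.04, 0], [0.15, 0.02, 0], [0.16, 0.01, 0], [0.15, 0.0, 0], [0.16, -0.02, 0], [0.15, -0.03, 0], [0.16, -0.05, 0], [0.14, -0.06, 0], [0.14, -0.07, 0]]
4 [[0.14, -0.08, 0], [0.12, -0.09, 0], [0.12, -0.1, 0], [0.11, -0.12, 0], [0.1, -0.12, 0], [0.08, -0.13, 0], [0.08, -0.14, 0], [0.06, -0.14, 0], [0.05, -0.15, 0], [0.04, -0.16, 0], [0.02, -0.15, 0], [0.01, -0.16, 0]]
5 [[0.0, -0.15, 0], [-0.02, -0.16, 0], [-0.03, -0.15, 0], [-0.05, -0.16, 0], [-0.06, -0.14, 0], [-0.07, -0.14, 0], [-0.08, -0.14, 0], [-0.09, -0.12, 0], [-0.1, -0.12, 0], [-0.12, -0.11, 0], [-0.12, -0.1, 0], [-0.13, -0.08, 0]]
```

>>> step_arm:
  delta_pos:
    - [0, 0, 0]
    - [0, 0, 0]
    - [0, 0, 0]
  turn: [0, 0, 0]

```text
time: 5.7
ee_pos: [0.5426, 0.2331, 0.1157]
eef_rot: [0.749, 0.663, 0.0, 0.0]
ft_force: [3.2, -1.4, 0.4]
width: 0.0191
grip_force: 40.0
```

>>> step_arm:
  delta_pos:
    - [-0.14, -0.08, 0]
    - [-0.14, -0.06, 0]
    - [-0.15, -0.05, 0]
    - [-0.16, -0.04, 0]
    - [-0.15, -0.02, 0]
    - [-0.16, -0.01, 0]
    - [-0.15, 0.0, 0]
    - [-0.16, 0.02, 0]
    - [-0.15, 0.03, 0]
    - [-0.16, 0.05, 0]
    - [-0.14, 0.06, 0]
    - [-0.14, 0.07, 0]
  turn: [0, 0, 0, 0, 0, 0, 0, 0, 0, 0, 0, 0]

```text
time: 6.9
ee_pos: [0.4985, 0.2329, 0.1157]
eef_rot: [0.749, 0.662, 0.002, 0.0]
ft_force: [10.9, 2.0, -7.6]
width: 0.0191
grip_force: 40.0
```

>>> step_arm:
  delta_pos:
    - [-0.14, 0.08, 0]
    - [-0.12, 0.09, 0]
    - [-0.12, 0.1, 0]
    - [-0.11, 0.12, 0]
    - [-0.1, 0.12, 0]
    - [-0.08, 0.13, 0]
    - [-0.08, 0.14, 0]
    - [-0.06, 0.14, 0]
    - [-0.05, 0.15, 0]
    - [-0.04, 0.16, 0]
    - [-0.02, 0.15, 0]
    - [-0.01, 0.16, 0]
  turn: [0, 0, 0, 0, 0, 0, 0, 0, 0, 0, 0, 0]

```text
time: 8.1
ee_pos: [0.4755, 0.2689, 0.1156]
eef_rot: [0.75, 0.662, -0.0, 0.002]
ft_force: [7.3, -6.8, 1.4]
width: 0.0193
grip_force: 40.0
```

>>> step_arm:
  delta_pos:
    - [0.0, 0.15, 0]
    - [0.02, 0.16, 0]
    - [0.03, 0.15, 0]
    - [0.05, 0.16, 0]
    - [0.06, 0.14, 0]
    - [0.07, 0.14, 0]
    - [0.08, 0.14, 0]
    - [0.09, 0.12, 0]
    - [0.1, 0.12, 0]
    - [0.12, 0.11, 0]
    - [0.12, 0.1, 0]
    - [0.13, 0.08, 0]
  turn: [0, 0, 0, 0, 0, 0, 0, 0, 0, 0, 0, 0]

```text
time: 9.3
ee_pos: [0.4946, 0.3092, 0.1155]
eef_rot: [0.749, 0.663, -0.002, 0.0]
ft_force: [-6.3, -7.7, 8.8]
width: 0.0193
grip_force: 40.0
```

>>> step_arm:
  delta_pos:
    - [0.14, 0.08, 0]
    - [0.14, 0.06, 0]
    - [0.15, 0.05, 0]
    - [0.16, 0.04, 0]
    - [0.15, 0.02, 0]
    - [0.16, 0.01, 0]
    - [0.15, 0.0, 0]
    - [0.16, -0.02, 0]
    - [0.15, -0.03, 0]
    - [0.16, -0.05, 0]
    - [0.14, -0.06, 0]
    - [0.14, -0.07, 0]
  turn: [0, 0, 0, 0, 0, 0, 0, 0, 0, 0, 0, 0]

```text
time: 10.5
ee_pos: [0.5379, 0.3137, 0.1157]
eef_rot: [0.748, 0.664, -0.001, -0.002]
ft_force: [-6.7, 5.1, 3.0]
width: 0.0189
grip_force: 40.0
```

>>> step_arm:
  delta_pos:
    - [0.14, -0.08, 0]
    - [0.12, -0.09, 0]
    - [0.12, -0.1, 0]
    - [0.11, -0.12, 0]
    - [0.1, -0.12, 0]
    - [0.08, -0.13, 0]
    - [0.08, -0.14, 0]
    - [0.06, -0.14, 0]
    - [0.05, -0.15, 0]
    - [0.04, -0.16, 0]
    - [0.02, -0.15, 0]
    - [0.01, -0.16, 0]
  turn: [0, 0, 0, 0, 0, 0, 0, 0, 0, 0, 0, 0]

```text
time: 11.7
ee_pos: [0.5652, 0.2751, 0.1158]
eef_rot: [0.749, 0.663, 0.003, -0.001]
ft_force: [11.8, 8.4, -8.5]
width: 0.0191
grip_force: 40.0
```

>>> step_arm:
  delta_pos:
    - [0.0, -0.15, 0]
    - [-0.02, -0.16, 0]
    - [-0.03, -0.15, 0]
    - [-0.05, -0.16, 0]
    - [-0.06, -0.14, 0]
    - [-0.07, -0.14, 0]
    - [-0.08, -0.14, 0]
    - [-0.09, -0.12, 0]
    - [-0.1, -0.12, 0]
    - [-0.12, -0.11, 0]
    - [-0.12, -0.1, 0]
    - [-0.13, -0.08, 0]
  turn: [0, 0, 0, 0, 0, 0, 0, 0, 0, 0, 0, 0]

```text
time: 12.9
ee_pos: [0.5433, 0.2335, 0.1157]
eef_rot: [0.749, 0.663, 0.001, 0.0]
ft_force: [7.6, 2.0, -4.4]
width: 0.0187
grip_force: 40.0
```

>>> step_arm:
  delta_pos:
    - [-0.14, -0.08, 0]
    - [-0.14, -0.06, 0]
    - [-0.15, -0.05, 0]
    - [-0.16, -0.04, 0]
    - [-0.15, -0.02, 0]
    - [-0.16, -0.01, 0]
    - [-0.15, 0.0, 0]
    - [-0.16, 0.02, 0]
    - [-0.15, 0.03, 0]
    - [-0.16, 0.05, 0]
    - [-0.14, 0.06, 0]
    - [-0.14, 0.07, 0]
  turn: [0, 0, 0, 0, 0, 0, 0, 0, 0, 0, 0, 0]

```text
time: 14.1
ee_pos: [0.4985, 0.2328, 0.1157]
eef_rot: [0.749, 0.662, 0.002, 0.0]
ft_force: [11.1, 1.5, -7.5]
width: 0.019
grip_force: 40.0
```

>>> step_arm:
  delta_pos:
    - [-0.14, 0.08, 0]
    - [-0.12, 0.09, 0]
    - [-0.12, 0.1, 0]
    - [-0.11, 0.12, 0]
    - [-0.1, 0.12, 0]
    - [-0.08, 0.13, 0]
    - [-0.08, 0.14, 0]
    - [-0.06, 0.14, 0]
    - [-0.05, 0.15, 0]
    - [-0.04, 0.16, 0]
    - [-0.02, 0.15, 0]
    - [-0.01, 0.16, 0]
  turn: [0, 0, 0, 0, 0, 0, 0, 0, 0, 0, 0, 0]

```text
time: 15.3
ee_pos: [0.4755, 0.2688, 0.1156]
eef_rot: [0.75, 0.662, -0.0, 0.002]
ft_force: [5.7, -8.3, 1.3]
width: 0.0189
grip_force: 40.0
```

>>> step_arm:
  delta_pos:
    - [0.0, 0.15, 0]
    - [0.02, 0.16, 0]
    - [0.03, 0.15, 0]
    - [0.05, 0.16, 0]
    - [0.06, 0.14, 0]
    - [0.07, 0.14, 0]
    - [0.08, 0.14, 0]
    - [0.09, 0.12, 0]
    - [0.1, 0.12, 0]
    - [0.12, 0.11, 0]
    - [0.12, 0.1, 0]
    - [0.13, 0.08, 0]
  turn: [0, 0, 0, 0, 0, 0, 0, 0, 0, 0, 0, 0]

```text
time: 16.5
ee_pos: [0.4946, 0.3092, 0.1156]
eef_rot: [0.749, 0.663, -0.002, 0.0]
ft_force: [-5.4, -7.1, 7.4]
width: 0.0189
grip_force: 40.0
```

Still held at 1.5 turns. From here I go one call at a time.

>>> step_arm:
  delta_pos:
    - [0.14, 0.08, 0]
    - [0.14, 0.06, 0]
    - [0.15, 0.05, 0]
    - [0.16, 0.04, 0]
    - [0.15, 0.02, 0]
    - [0.16, 0.01, 0]
    - [0.15, 0.0, 0]
    - [0.16, -0.02, 0]
    - [0.15, -0.03, 0]
    - [0.16, -0.05, 0]
    - [0.14, -0.06, 0]
    - [0.14, -0.07, 0]
  turn: [0, 0, 0, 0, 0, 0, 0, 0, 0, 0, 0, 0]

```text
time: 17.7
ee_pos: [0.5379, 0.3137, 0.1156]
eef_rot: [0.748, 0.664, -0.001, -0.002]
ft_force: [-6.5, 6.0, 2.7]
width: 0.019
grip_force: 40.0
```

>>> step_arm:
  delta_pos:
    - [0.14, -0.08, 0]
    - [0.12, -0.09, 0]
    - [0.12, -0.1, 0]
    - [0.11, -0.12, 0]
    - [0.1, -0.12, 0]
    - [0.08, -0.13, 0]
    - [0.08, -0.14, 0]
    - [0.06, -0.14, 0]
    - [0.05, -0.15, 0]
    - [0.04, -0.16, 0]
    - [0.02, -0.15, 0]
    - [0.01, -0.16, 0]
  turn: [0, 0, 0, 0, 0, 0, 0, 0, 0, 0, 0, 0]

```text
time: 18.9
ee_pos: [0.5652, 0.275, 0.1158]
eef_rot: [0.748, 0.663, 0.003, -0.001]
ft_force: [12.6, 9.3, -8.2]
width: 0.0192
grip_force: 40.0
```

>>> step_arm:
  delta_pos:
    - [0.0, -0.15, 0]
    - [-0.02, -0.16, 0]
    - [-0.03, -0.15, 0]
    - [-0.05, -0.16, 0]
    - [-0.06, -0.14, 0]
    - [-0.07, -0.14, 0]
    - [-0.08, -0.14, 0]
    - [-0.09, -0.12, 0]
    - [-0.1, -0.12, 0]
    - [-0.12, -0.11, 0]
    - [-0.12, -0.1, 0]
    - [-0.13, -0.08, 0]
  turn: [0, 0, 0, 0, 0, 0, 0, 0, 0, 0, 0, 0]

```text
time: 20.1
ee_pos: [0.5432, 0.2334, 0.1157]
eef_rot: [0.749, 0.663, 0.001, 0.0]
ft_force: [8.3, 0.8, -3.5]
width: 0.0191
grip_force: 40.0
```

Resistance 7.5 N at 2.0 turns, so the tail is still held.

>>> step_arm:
  delta_pos:
    - [-0.14, -0.08, 0]
    - [-0.14, -0.06, 0]
    - [-0.15, -0.05, 0]
    - [-0.16, -0.04, 0]
    - [-0.15, -0.02, 0]
    - [-0.16, -0.01, 0]
    - [-0.15, 0.0, 0]
    - [-0.16, 0.02, 0]
    - [-0.15, 0.03, 0]
    - [-0.16, 0.05, 0]
    - [-0.14, 0.06, 0]
    - [-0.14, 0.07, 0]
  turn: [0, 0, 0, 0, 0, 0, 0, 0, 0, 0, 0, 0]

```text
time: 21.3
ee_pos: [0.4975, 0.2334, 0.1157]
eef_rot: [0.749, 0.663, 0.001, -0.0]
ft_force: [3.4, 4.6, -3.7]
width: 0.0187
grip_force: 40.0
```

Tangential resistance fell from 8.6–9 N to about 0.7 N. A short 30° move will confirm it.

>>> step_arm:
  delta_pos:
    - [-0.14, 0.08, 0]
    - [-0.12, 0.09, 0]
    - [-0.12, 0.1, 0]
    - [-0.11, 0.12, 0]
    - [-0.1, 0.12, 0]
    - [-0.08, 0.13, 0]
  turn: [0, 0, 0, 0, 0, 0]

```text
time: 21.9
ee_pos: [0.4818, 0.2489, 0.1157]
eef_rot: [0.749, 0.662, 0.002, 0.001]
ft_force: [8.2, 4.0, -5.9]
width: 0.0193
grip_force: 40.0
```

>>> step_arm:
  delta_pos:
    - [0, 0, 0]
    - [0, 0, 0]
    - [0, 0, 0]
    - [0, 0, 0]
  turn: [0, 0, 0, 0]
  grip: 0.6

```text
time: 22.3
ee_pos: [0.4803, 0.2482, 0.1155]
eef_rot: [0.749, 0.663, -0.0, 0.0]
ft_force: [0.4, -0.4, 1.0]
width: 0.034
grip_force: 0.0
```

>>> step_arm:
  delta_pos:
    - [0, 0, 0.2]
    - [0, 0, 0.5]
    - [0, 0, 0.9]
    - [0, 0, 0.9]
    - [0, 0, 0.7]
    - [0, 0, 0.2]
    - [0, 0, 0]
  turn: [0, 0, 0, 0, 0, 0, 0]

```text
time: 23.0
ee_pos: [0.4808, 0.2488, 0.2015]
eef_rot: [0.749, 0.663, 0.001, 0.0]
ft_force: [-1.4, 0.3, -1.4]
width: 0.0349
grip_force: 0.0
```

Run:
```python
from bench import *
from h import *
c=camera("top"); W=cloud(c)
s=read_state(); print(s["ee_pos"],s["ft_force"],s["width"])
hsv=cv2.cvtColor(c["image"],cv2.COLOR_RGB2HSV); H,S,V=[hsv[...,i].astype(int) for i in range(3)]
x,y,z=[W[...,i] for i in range(3)]
reg=(x>.42)&(x<.6)&(y>.05)&(y<.19)
p=W[reg&(z>.135)&(z<.155)&(V<90)]; print(len(p),rect(p[:,:2])) if len(p) else 0
cv2.imwrite("pics/top1.png",c["image"][150:320,130:340,::-1])
```

```text
[0.48043137 0.24848173 0.20054985] [-0.06216156  0.04954818 -0.9478107 ] 0.03480422616167484
216 (array([500.2, 118.3]), array([49.5, 14. ]), 82.9)
```

View pics/top1.png

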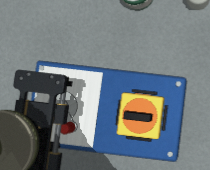

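The crop shows the knob at (67,127) under the clear gripper, and the cartridge rib at (138,116), which has not moved. Next I go over the rib.

>>> step_arm:
  delta_pos:
    - [0.1, -0.6, 0]
    - [0.15, -1, 0]
    - [0.15, -1, 0]
    - [0.15, -1, 0]
    - [0.15, -1, 0]
    - [0.1, -0.6, 0]
    - [0, 0, 0]
    - [0, 0, 0]
  turn: [0, 0, 0, 0, 0, 0, 0, 0]
  grip: 0.4

```text
time: 23.85
ee_pos: [0.5, 0.119, 0.2]
eef_rot: [0.749, 0.663, -0.0, -0.0]
ft_force: [-0.4, 0.2, -0.8]
width: 0.052
grip_force: 0.0
```

>>> step_arm:
  delta_pos:
    - [0, 0, -0.4]
    - [0, 0, -0.6]
    - [0, 0, -0.6]
    - [0, 0, -0.6]
    - [0, 0, -0.5]
    - [0, 0, -0.4]
    - [0, 0, -0.3]
    - [0, 0, -0.2]
    - [0, 0, -0.1]
    - [0, 0, 0]
    - [0, 0, 0]
  turn: [0, 0, 0, 0, 0, 0, 0, 0, 0, 0, 0]

```text
time: 24.95
ee_pos: [0.5007, 0.1187, 0.1085]
eef_rot: [0.749, 0.663, 0.0, 0.0]
ft_force: [-0.7, -0.1, 0.4]
width: 0.052
grip_force: 0.0
```

>>> step_arm:
  delta_pos:
    - [0, 0, 0]
    - [0, 0, 0]
    - [0, 0, 0]
    - [0, 0, 0]
    - [0, 0, 0]
    - [0, 0, 0]
    - [0, 0, 0]
    - [0, 0, 0]
  turn: [0, 0, 0, 0, 0, 0, 0, 0]
  grip: 1
  newtons: 30

```text
time: 25.75
ee_pos: [0.5005, 0.1186, 0.1081]
eef_rot: [0.749, 0.663, 0.0, 0.0]
ft_force: [-0.0, 0.3, 0.0]
width: 0.014
grip_force: 30.0
```

>>> step_arm:
  delta_pos:
    - [0, 0, 0.1]
    - [0, 0, 0.2]
    - [0, 0, 0.3]
    - [0, 0, 0.4]
    - [0, 0, 0.4]
    - [0, 0, 0.4]
    - [0, 0, 0.4]
    - [0, 0, 0.4]
    - [0, 0, 0.2]
    - [0, 0, 0]
    - [0, 0, 0]
    - [0, 0, 0]
  turn: [0, 0, 0, 0, 0, 0, 0, 0, 0, 0, 0, 0]

```text
time: 26.95
ee_pos: [0.5002, 0.1185, 0.1776]
eef_rot: [0.749, 0.663, -0.0, -0.0]
ft_force: [-0.4, -0.8, -2.7]
width: 0.0138
grip_force: 30.0
```

>>> step_arm:
  delta_pos:
    - [0.08, -0.5, 0]
    - [0.16, -1, 0]
    - [0.16, -1, 0]
    - [0.17, -1, 0]
    - [0.17, -1, 0]
    - [0.17, -1, 0]
    - [0.17, -1, 0]
    - [0.17, -1, 0]
    - [0.17, -1, 0]
    - [0.16, -1, 0]
    - [0.16, -1, 0]
    - [0.1, -0.6, 0]
  turn: [-0.1, -0.13, -0.13, -0.13, -0.13, -0.13, -0.13, -0.13, -0.13, -0.13, -0.13, -0.05]

```text
time: 28.15
ee_pos: [0.5465, -0.1621, 0.1778]
eef_rot: [0.805, 0.594, -0.0, 0.0]
ft_force: [0.2, -0.1, -3.7]
width: 0.0136
grip_force: 30.0
```

>>> step_arm:
  delta_pos:
    - [0.05, -0.39, 0]
    - [0, 0, 0]
    - [0, 0, 0]
    - [0, 0, 0]
  turn: [0, 0, 0, 0]

```text
time: 28.55
ee_pos: [0.5478, -0.1672, 0.1782]
eef_rot: [0.803, 0.596, 0.0, -0.0]
ft_force: [-0.1, -0.1, -2.6]
width: 0.0139
grip_force: 30.0
```

```bash
cat > m.py <<'E'
from bench import *
from h import *
import sys
k=sys.argv[1]
for n in("top","side"):
    c=camera(n); W=cloud(c); hsv=cv2.cvtColor(c["image"],cv2.COLOR_RGB2HSV); H,S,V=[hsv[...,i].astype(int) for i in range(3)]
    x,y,z=[W[...,i] for i in range(3)]; reg=(x>.45)&(x<.65)&(y>-.27)&(y<-.07)
    for nm,m in(("yellow",reg&(S>170)&(H>5)&(H<40)&(z>.03)),("rim",reg&(z>.037)&(z<.047)&(S<170))):
        p=W[m]
        if len(p)>20: print(n,nm,len(p),np.percentile(p[:,2],[2,50,98]).round(4),rect(p[:,:2]))
    cv2.imwrite(f"pics/{n}{k}.png",c["image"][:,:,::-1])
s=read_state(); print(s["time"],s["ee_pos"].round(4),s["eef_rot"].round(4),s["ft_force"].round(2))
E
python3 m.py 2
```

```text
top yellow 194 [0.1595 0.1737 0.2552] (array([ 551.9, -137.6]), array([26.4, 72.1]), 72.9)
top rim 671 [0.038  0.0417 0.0449] (array([ 552.5, -151.2]), array([ 85.1, 118.2]), 73.2)
side yellow 1414 [0.1451 0.1728 0.1886] (array([ 550. , -176.3]), array([ 77.7, 108.1]), 67.0)
side rim 1377 [0.0378 0.0426 0.0455] (array([ 548.6, -170.1]), array([121.5, 117.9]), 72.9)
28.65 [ 0.5478 -0.1675  0.1782] [8.031e-01 5.958e-01 1.000e-04 1.000e-04] [-0.19  0.22 -3.05]
```

View pics/side2.png

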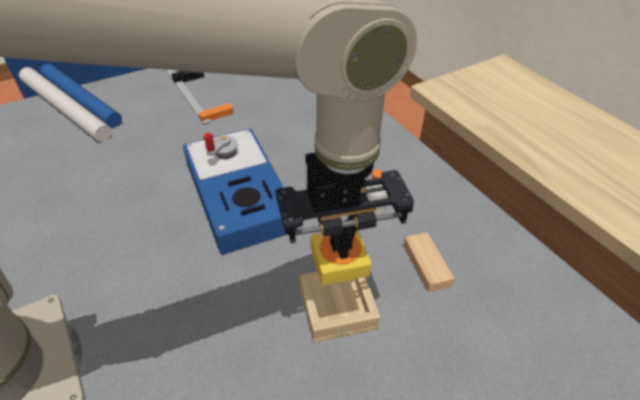

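The side view shows the cartridge level at (340,255), straight above the cradle at (340,302), and the rewinder nest empty. I lower it slowly.

>>> step_arm:
  delta_pos:
    - [0, -0.05, -0.3]
    - [0, 0, -0.6]
    - [0, 0, -0.6]
    - [0, 0, -0.6]
    - [0, 0, -0.5]
    - [0, 0, -0.3]
    - [0, 0, -0.2]
    - [0, 0, 0]
    - [0, 0, 0]
  turn: [0, 0, 0, 0, 0, 0, 0, 0, 0]

```text
time: 29.55
ee_pos: [0.548, -0.1699, 0.101]
eef_rot: [0.804, 0.595, 0.0, 0.0]
ft_force: [0.0, 0.3, -3.2]
width: 0.0137
grip_force: 30.0
```

>>> step_arm:
  delta_pos:
    - [0, 0, -0.2]
    - [0, 0, -0.2]
    - [0, 0, -0.2]
    - [0, 0, -0.2]
    - [0, 0, -0.2]
    - [0, 0, -0.2]
    - [0, 0, -0.1]
    - [0, 0, 0]
  turn: [0, 0, 0, 0, 0, 0, 0, 0]

```text
time: 30.35
ee_pos: [0.5475, -0.1698, 0.0676]
eef_rot: [0.804, 0.595, -0.0, -0.0]
ft_force: [-0.3, 0.1, -2.1]
width: 0.0135
grip_force: 30.0
```

>>> step_arm:
  delta_pos:
    - [0, 0, -0.1]
    - [0, 0, -0.1]
    - [0, 0, -0.08]
    - [0, 0, -0.06]
    - [0, 0, -0.04]
    - [0, 0, -0.03]
    - [0, 0, -0.03]
    - [0, 0, 0]
    - [0, 0, 0]
  turn: [0, 0, 0, 0, 0, 0, 0, 0, 0]

```text
time: 31.25
ee_pos: [0.5477, -0.1699, 0.0571]
eef_rot: [0.804, 0.595, 0.0, 0.0]
ft_force: [-0.5, -0.2, -2.6]
width: 0.0142
grip_force: 30.0
```

>>> step_arm:
  delta_pos:
    - [0, 0, -0.02]
    - [0, 0, -0.02]
    - [0, 0, -0.02]
    - [0, 0, 0]
    - [0, 0, 0]
  turn: [0, 0, 0, 0, 0]

```text
time: 31.75
ee_pos: [0.5477, -0.1699, 0.0555]
eef_rot: [0.804, 0.595, 0.0, -0.0]
ft_force: [-0.6, 0.4, -2.7]
width: 0.014
grip_force: 30.0
```

>>> step_arm:
  delta_pos:
    - [0, 0, -0.02]
    - [0, 0, -0.02]
    - [0, 0, 0]
    - [0, 0, 0]
  turn: [0, 0, 0, 0]

```text
time: 32.15
ee_pos: [0.5478, -0.1699, 0.0551]
eef_rot: [0.804, 0.595, -0.0, 0.0]
ft_force: [-3.5, 0.6, 4.8]
width: 0.0137
grip_force: 30.0
```

Contact came at the expected height (0.055). I release and look.

>>> step_arm:
  delta_pos:
    - [0, 0, 0]
    - [0, 0, 0]
    - [0, 0, 0]
    - [0, 0, 0]
    - [0, 0, 0]
    - [0, 0, 0]
  turn: [0, 0, 0, 0, 0, 0]
  grip: 0.4

```text
time: 32.75
ee_pos: [0.5477, -0.1699, 0.0545]
eef_rot: [0.804, 0.595, 0.0, 0.0]
ft_force: [-0.0, -0.2, 0.2]
width: 0.0495
grip_force: 0.0
```

>>> step_arm:
  delta_pos:
    - [0, 0, 0.2]
    - [0, 0, 0.5]
    - [0, 0, 0.8]
    - [0, 0, 1]
    - [0, 0, 1]
    - [0, 0, 1]
    - [0, 0, 1]
    - [0, -0.7, 0.5]
    - [0, -1, 0]
    - [0, -1, 0]
    - [0, -1, 0]
    - [0, -1, 0]
  turn: [0, 0, 0, 0, 0, 0, 0, 0, 0, 0, 0, 0]

```text
time: 33.95
ee_pos: [0.5477, -0.2884, 0.2059]
eef_rot: [0.804, 0.595, 0.0, 0.001]
ft_force: [0.1, -0.3, -0.6]
width: 0.0523
grip_force: 0.0
```

>>> step_arm:
  delta_pos:
    - [-0.5, -1, 0]
    - [-0.5, -1, 0]
    - [-0.5, -1, 0]
    - [-0.5, -1, 0]
    - [-0.5, -0.5, 0]
    - [0, 0, 0]
    - [0, 0, 0]
  turn: [0, 0, 0, 0, 0, 0, 0]

```text
time: 34.65
ee_pos: [0.4856, -0.3994, 0.2055]
eef_rot: [0.804, 0.595, 0.0, 0.0]
ft_force: [1.0, 0.8, 0.5]
width: 0.0519
grip_force: 0.0
```

```bash
python3 m.py 3
```

```text
top yellow 618 [0.0461 0.0508 0.0562] (array([ 547.6, -162.8]), array([74.3, 66.6]), 75.5)
top rim 1694 [0.0381 0.042  0.0468] (array([ 547.5, -167.9]), array([119.4, 118.4]), 72.9)
side yellow 883 [0.0438 0.052  0.0863] (array([ 547.2, -172.1]), array([79.2, 81.2]), 72.5)
side rim 1129 [0.0383 0.0428 0.0467] (array([ 548.7, -169.1]), array([120.8, 118.7]), 73.4)
34.75 [ 0.4863 -0.3985  0.2052] [8.031e-01 5.959e-01 5.000e-04 2.000e-04] [-0.04 -0.47 -0.01]
```

View pics/top3.png

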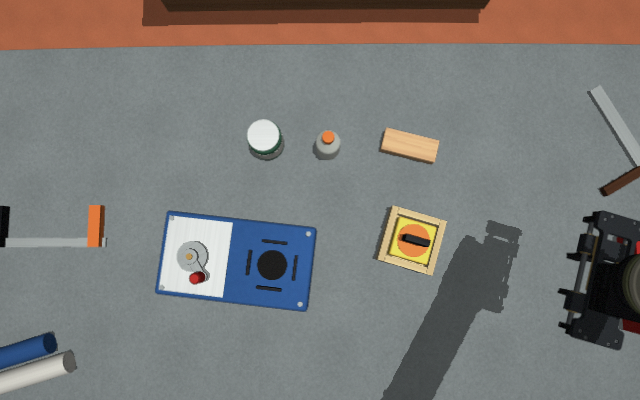

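The top view shows the cartridge in the cradle at (413,240), the nest empty, the knob at (197,278) and the bystanders unmoved. I check level and depth with a plane fit.

Run:
```python
from bench import *
from h import *
for n in("top","side"):
    c=camera(n); W=cloud(c); hsv=cv2.cvtColor(c["image"],cv2.COLOR_RGB2HSV); H,S,V=[hsv[...,i].astype(int) for i in range(3)]
    x,y,z=[W[...,i] for i in range(3)]; d=np.hypot(x-.5477,y+.1695)
    p=W[(d<.05)&(S>150)&(H>5)&(H<40)&(V>120)&(z>.04)&(z<.06)]
    A=np.c_[p[:,:2]-[.5477,-.1695],np.ones(len(p))]; k=np.linalg.lstsq(A,p[:,2],rcond=None)[0]
    r=p[:,2]-A@k
    q=W[(d<.035)&(V<80)&(z>.08)]; 
    print(n,len(p),k.round(4),r.std().round(4),"rib",len(q),np.percentile(q[:,2],[10,50,90]).round(4),rect(q[:,:2]))
```

```text
top 900 [-0.0009  0.0028  0.0495] 0.0024 rib 179 [0.0892 0.0915 0.0935] (array([ 546.4, -167.5]), array([50. , 12.9]), 73.3)
side 1416 [0.0139 0.0189 0.0504] 0.0025 rib 193 [0.0837 0.0922 0.0942] (array([ 546.2, -171.4]), array([48. , 11.1]), 73.0)
```

The rib top is at 0.092 m, as it should be when seated, and the cartridge is level. I hand the job in.

```bash
python3 -c "
from bench import *
print(close_job())"
```

```text
the job is handed in; nothing more can be done
None
```

I turned the crank until its resistance dropped, a little over 2 turns in and at most about 90° of crank past the release. The cartridge now sits home and level in the cradle, the tin, bottle and offcut weren't touched, and I handed the job in at about 35 s.

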